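# Sweep off the bench outlets

## Robot

A 7-joint arm with a two-finger parallel gripper is mounted at the origin on the work surface. World frame = base frame: x ahead of the robot, y to its left, z up, the work surface at z = 0. Lengths are in m, angles in rad, forces in N, time in s.
With the tool pointing down it reaches from about 0.35 to 0.775 m from the base axis. Payload 3.1 kg.
Tool frame: the origin (TCP) lies at the very end of the fingers, on their centre line; the grasp point (between the pads) lies env.hold_point_z behind it (env.hold_point_z is the distance from the TCP to the grasp point, in m); z points along the fingers, y is the line along which they close (so a half turn about z gives the same grasp; the last joint's range is limited). The gripper opens to 85 mm and grips with 20 to 120 N. Pads are 22 mm wide; open, the fingers measure 114 mm over their backs; the gripper's body (76 mm by 85 mm) begins 54 mm behind the grasp point. The pads swing forward as they close: fully open they stand 13 mm farther back than shut.
Start: joints at [-1.297, 0.311, 0.014, 1.512, -0.004, 1.319, -0.027], TCP at [0.171, 0.523, 0.231] pointing down, gripper open.
Joint ranges: [-2.7, 2.7], [-0.3, 1.91], [-1.27, 1.3], [0.12, 2.57], [-1.44, 4.58], [0.2, 2.03], [-3.05, 3.05]. Speed limits (rad/s): [2.79, 2.79, 3.14, 3.14, 3.14, 3.14, 3.14].

## Interface

Orientations are given as a unit quaternion [x, y, z, w].
In Python, from rig import env, imaging gives the robot as it stands. The module is installed in compiled form; this text tells all that it offers.
- The arm moves only by the shell command python3 -m pendant 'ROWS'. ROWS is JSON, a list of rows, each a list of 7 numbers: the shift along the world's x, y, z in mm, then the turn, a rotation vector about the world's x, y, z in degrees, then the opening, from 0 (shut) to 1 (fully open). A call has 1 to 12 rows; each row is the pose to reach, as a shift and turn from the pose commanded when the call began; what a row does not reach only later rows make up. A row lasts 1/8 s, in which the tool goes at most 62.5 mm and 10.7 degrees, less where a joint would pass 70% of its speed; a pose out of reach is approached as far as the arm can. A call with a gripper value outside its range is refused whole. The fingers move at their own pace and stop on an object; the grip force is fixed at half the most. Time passes only in rows, so rows that repeat a pose let the fingers close. It gives the time, the measured TCP pose, the force, the opening and the grip force at its end, in the units of the state.
- env.state(): the state, without advancing time (a new reading comes with each control period).
- imaging.capture(name): name is "scene" or "top" or "wrist"; returns the picture (400x640x3 uint8, red, green, blue); there is no depth.
- imaging.get_calibration(name): a dict with "mtx" (3x3 intrinsics, pixels), "world_from_camera" (4x4, takes a point from camera to world coordinates). Camera axes: x right, y up, looking along -z (the intrinsics and any distortion apply to the point x, -y, -z); pixel columns grow to the right and rows downward; lengths in m; the calibration is good to about 2 mm. A picture is of the moment at which its call begins: read the wrist's pose just before it. get_calibration takes no time and is no camera call; for the wrist camera it gives the pose at the moment of the call.
- env.job_done(): hands the job in; it is judged then, once.
The state is a dict: "time": time; "qpos": joint angles; "dq": joint speeds; "joint_efforts": joint torques, N m; "ee_pos": TCP position; "tcp_rot": TCP orientation; "ft_force": force on the tool from outside, world axes, zero at the start; "ft_torque": the same for the moment, N m; "gripper_width": opening from 0.0 (shut) to 1.0 (fully open); "grip_force": force on a finger pad.
Only numpy, scipy, OpenCV 4.12 (cv2) and the standard library are available. Lean on these libraries where they do the work, as an engineer would, in place of code of your own. Each camera call takes 0.05 s, during which the arm holds its last target. There are 200 camera calls.

## Task

Closing up the garage: on the light grey switch bank on the workbench, switch off the three toggles that stand close together in a row by running a fingertip along them, so that all three tip over and lie down. Do it in one drag, without lifting the hand away between toggles, and leave the single toggle set apart at the other end of the bank standing, as its outlet stays on.

Things in the scene. Friction and masses are not known exactly. Their poses are not given: they have to be found in the camera images.
- bank: Light grey switch box fixed to the bench, 90 (x) by 300 (y) by 50 mm high. Origin: centre of its underside; y along the row, z up. Four like black paddle toggles on its middle line x = 0, between cheeks 64 mm high: the row at y = -115, -60, -5, the lone one at 115 mm. Paddles are 22 mm wide (x), 10 thick. A fingertip 82 to 95 mm above the bench, moving to +y, tips each and passes over it.
- toggle1 (a joint): First toggle of the row, at the bank's -y end; pivot at (0, -115, 56) mm in the bank's frame. Tip angle, rad: 0 = on, leaning 0.2 back to the bank's -y end, top 102 mm above the bench; grows as it tips to +y; 1.4 = off, lying, top 78 mm up. Light (under 1 N at the tip); past about 0.5 it falls by its own weight; rigid at both stops.
- toggle2 (a joint): Middle toggle of the row; pivot at (0, -60, 56) mm in the bank's frame. Tip angle, rad: 0 = on, leaning 0.2 back to the bank's -y end, top 102 mm above the bench; grows as it tips to +y; 1.4 = off, lying, top 78 mm up. Light (under 1 N at the tip); past about 0.5 it falls by its own weight; rigid at both stops.
- toggle3 (a joint): Last toggle of the row, before the gap; pivot at (0, -5, 56) mm in the bank's frame. Tip angle, rad: 0 = on, leaning 0.2 back to the bank's -y end, top 102 mm above the bench; grows as it tips to +y; 1.4 = off, lying, top 78 mm up. Light (under 1 N at the tip); past about 0.5 it falls by its own weight; rigid at both stops.
- lone_toggle (a joint): Lone toggle, 120 mm beyond the row, to stay on; pivot at (0, 115, 56) mm in the bank's frame. Tip angle, rad: 0 = on, leaning 0.2 back to the bank's -y end, top 102 mm above the bench; grows as it tips to +y; 1.4 = off, lying, top 78 mm up. Light (under 1 N at the tip); past about 0.5 it falls by its own weight; rigid at both stops.

How it is judged:
By the outcome, as a careful person would: the job done as asked, in the order asked, and still so for the second after the job is handed in, with the robot touching nothing.
It also fails if it takes over 29 s, if anything falls off the work surface, if the arm or the gripper's body presses on something with over 40 N, if the wrist force passes 120 N, or if a joint passes its speed limit or range.

## Working session

There is one attempt and no reset: what is moved stays moved. The work goes in short steps, Python scripts to look and compute and a shell command to move; the robot and the scene stay as the last step left them, time stands still between calls to the robot, and variables do not carry over. Pictures are saved under pics/ and viewed, at most 10 in all, crops included, and the job is handed in when it is done.

```bash
mkdir -p pics; python3 - <<'E'
from rig import env, imaging
import cv2
s=env.state();print(s['time'],s['ee_pos'],s['tcp_rot'],s['gripper_width'],env.hold_point_z)
for n in("top","scene"):
    im=imaging.capture(n);cv2.imwrite(f"pics/{n}0.png",im[:,:,::-1])
E
```

```text
0.0 [0.17057231 0.52213064 0.23022167] [ 1.57200180e-01  9.87566070e-01 -1.15685207e-03 -1.46757872e-04] 0.9981868120044995 0.0187
```

View pics/top0.png

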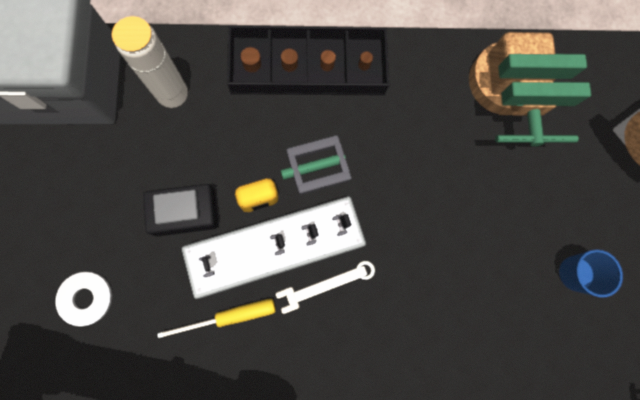

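View pics/scene0.png

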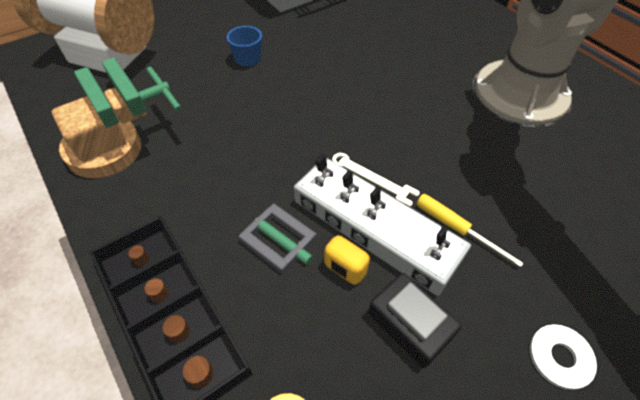

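The top view shows the bank with its lone toggle at about (208,264) and the row at (279,242), (311,233) and (343,222), so bank +y runs to image left. The scene view agrees. Next I'll locate the bank's top face.

```bash
cat >h.py <<'E'
import numpy as np
from rig import imaging
def ray(n,uv,z,c=None):
    c=c or imaging.get_calibration(n);K=np.array(c['mtx']);T=np.array(c['world_from_camera'])
    d=np.linalg.inv(K)@[uv[0],uv[1],1];d=T[:3,:3]@[d[0],-d[1],-d[2]];o=T[:3,3]
    return o+d*(z-o[2])/d[2]
def pix(n,p):
    c=imaging.get_calibration(n);T=np.linalg.inv(np.array(c['world_from_camera']))
    q=T[:3,:3]@p+T[:3,3];q=np.array(c['mtx'])@[q[0],-q[1],-q[2]];return q[:2]/q[2]
E
python3 - <<'E'
from h import *
import cv2
print(imaging.get_calibration("top"))
for n,pt in(("top",(245,245)),("scene",(400,230))):
    im=cv2.imread(f"pics/{n}0.png");
    m=(im.min(2)>150).astype(np.uint8)
    m=cv2.morphologyEx(m,cv2.MORPH_OPEN,np.ones((9,9)))
    cs,_=cv2.findContours(m,0,2)
    c=max((c for c in cs if cv2.pointPolygonTest(c,pt,True)>-25),key=cv2.contourArea)
    r=cv2.minAreaRect(c);b=cv2.boxPoints(r);print(n,r)
    if n=="top":
        w=np.array([ray(n,p,.05) for p in b]);print(w,w.mean(0),[np.linalg.norm(w[i]-w[i-1]) for i in range(4)])
        e=w[1]-w[0];e2=w[2]-w[1];e=e if np.linalg.norm(e)>np.linalg.norm(e2) else e2
        e/=np.linalg.norm(e)
        y=e*np.sign(e@(ray(n,(208,264),.05)-ray(n,(343,222),.05)))
        o=w.mean(0);o[2]=0;x=np.cross(y,[0,0,1]);print('o',o,'y',y,'x',x,np.degrees(np.arctan2(y[1],y[0])))
        np.save('bank.npy',np.array([o,x,y]))
        # draw check
        for n2 in("top","scene"):
            i2=cv2.imread(f"pics/{n2}0.png")
            for a,bb in((-45,-150),(45,-150),(45,150),(-45,150)):
                cv2.circle(i2,tuple(int(v) for v in pix(n2,o+x*a/1e3+y*bb/1e3+[0,0,.05])),2,(0,0,255),-1)
            for t in(-115,-60,-5,115):
                cv2.circle(i2,tuple(int(v) for v in pix(n2,o+y*(t-9)/1e3+[0,0,.102])),2,(0,255,0),-1)
            cv2.imwrite(f"pics/c_{n2}.png",i2)
a=cv2.imread("pics/c_top.png")[180:310,160:390];b=cv2.imread("pics/c_scene.png")[140:300,260:490]
cv2.imwrite("pics/chk.png",cv2.resize(np.vstack([a,b]),None,fx=2,fy=2))
E
```

```text
{'mtx': array([[397.38413335,   0.        , 315.7343538 ],
       [  0.        , 397.38413335, 209.31583537],
       [  0.        ,   0.        ,   1.        ]]), 'world_from_camera': array([[-0.01496318,  0.98484054, -0.17281552,  0.44747974],
       [-0.99891116, -0.0070855 ,  0.04611162,  0.05088361],
       [ 0.04418811,  0.17331733,  0.98387424,  0.7222427 ],
       [ 0.        ,  0.        ,  0.        ,  1.        ]])}
top ((272.21356201171875, 246.81893920898438), (52.71489715576172, 178.58363342285156), 72.89727020263672)
[[ 0.50198614  0.24807132  0.05      ]
 [ 0.58972755 -0.04022473  0.05      ]
 [ 0.50200974 -0.06410993  0.05      ]
 [ 0.41952917  0.21951707  0.05      ]] [0.50331315 0.09081343 0.05      ] [np.float64(0.0872610845502167), np.float64(0.30135223000715333), np.float64(0.09091159454882466), np.float64(0.2953765757976371)]
o [0.50331315 0.09081343 0.        ] y [-0.29115901  0.95667467 -0.        ] x [ 0.95667467  0.29115901 -0.        ] 106.92735689141826
scene ((386.3092956542969, 210.60104370117188), (178.67234802246094, 61.03870391845703), 33.02386474609375)
```

View pics/chk.png

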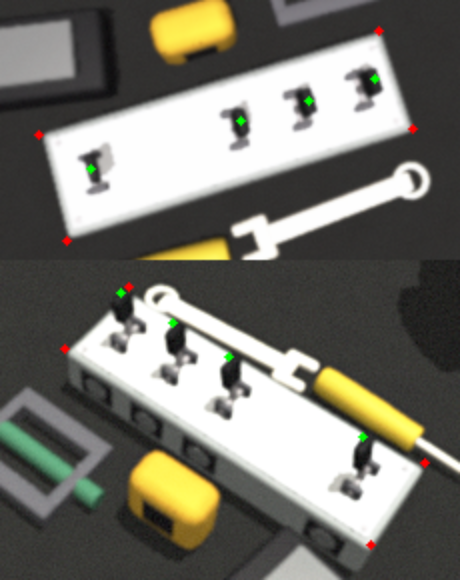

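The fit is within about 3 mm. Plan: shut the fingers, turn the tool to line up with the row (about +35°), and go above the start at bank y ≈ -175.

```bash
python3 -m pendant '[[10,-15,0,0,0,2,0],[35,-55,0,0,0,5,0],[65,-105,0,0,0,9,0],[100,-155,0,0,0,13,0],[130,-205,0,0,0,17,0],[160,-255,0,0,0,21,0],[190,-300,0,0,0,25,0],[220,-345,0,0,0,29,0],[250,-390,0,0,0,33,0],[280,-435,0,0,0,35,0],[300,-475,0,0,0,35,0],[325,-510,0,0,0,35,0]]' && python3 -m pendant '[[25,-40,0,0,0,0,0],[45,-70,0,0,0,0,0],[57,-89,-10,0,0,0,0],[57,-89,-30,0,0,0,0],[57,-89,-50,0,0,0,0],[57,-89,-70,0,0,0,0],[57,-89,-80,0,0,0,0],[57,-89,-80,0,0,0,0],[57,-89,-80,0,0,0,0]]'
python3 - <<'E'
from h import *
from rig import env
from scipy.spatial.transform import Rotation as R
import cv2
s=env.state();p=np.array(s['ee_pos']);o,x,y=np.load('bank.npy')
print(s['time'],p,R.from_quat(s['tcp_rot']).as_matrix().round(2),s['gripper_width'],'bank xy',(p-o)@x,(p-o)@y)
a=imaging.capture("top");b=imaging.capture("wrist")
cv2.imwrite("pics/s1.png",cv2.cvtColor(np.hstack([cv2.resize(a[150:350,160:480],(480,300)),cv2.resize(b,(320,200)).repeat(1,0) if 0 else cv2.copyMakeBorder(cv2.resize(b,(320,200)),0,100,0,0,0)]),cv2.COLOR_RGB2BGR))
E
```

```text
time: 1.6
ee_pos: [0.4959, 0.0111, 0.231]
tcp_rot: [-0.147, 0.989, 0.0, -0.0]
ft_force: [1.2, 0.1, 0.4]
gripper_width: -0.002
grip_force: 0.0
time: 2.72
ee_pos: [0.5534, -0.0763, 0.1521]
tcp_rot: [-0.147, 0.989, -0.0, 0.001]
ft_force: [-0.1, 0.3, -0.1]
gripper_width: -0.002
grip_force: 0.0
2.725 [ 0.55335103 -0.07628032  0.15207407] [[-0.96 -0.29  0.  ]
 [-0.29  0.96 -0.  ]
 [-0.   -0.   -1.  ]] -0.0020717347443927605 bank xy -0.0007808752744374588 -0.17442333670657978
```

View pics/s1.png

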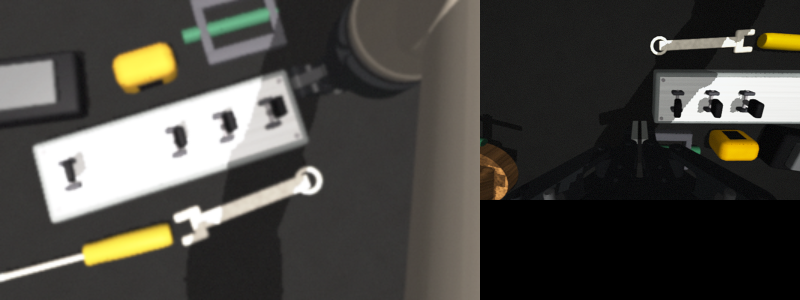

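The fingertips hang off the bank's -y end. In the wrist view the near-end corners are at about (350,140) and (350,246) at full scale. I'll check the lateral offset from those.

```bash
python3 - <<'E'
from h import *
import cv2
b=imaging.capture("wrist");o,x,y=np.load('bank.npy')
for u in range(370,640,60):
    col=b[100:290,u].astype(int).max(1);r=np.where(col>130)[0]+100;r=r[(r>125)]
    t,l=[ (ray("wrist",(u,v),.05)-o) for v in(r.min(),r.max())]
    print(u,r.min(),r.max(),[round(float(1e3*k),1) for k in(t@x,t@y,l@x,l@y)])
r=b[160:230,330:370].max(2).astype(int);print([330+int(np.argmax(q>100)) for q in r[::10]])
print((ray("wrist",(350,200),.05)-o)@y)
E
```

```text
370 154 241 [-37.7, -135.1, 37.1, -131.5]
430 154 245 [-37.8, -87.9, 40.8, -79.6]
490 146 289 [-44.0, -41.7, 84.3, -20.8]
550 147 289 [-43.3, 5.3, 84.2, 33.4]
610 147 246 [-43.3, 52.1, 41.6, 75.7]
[359, 359, 359, 358, 358, 357, 357]
-0.1497500459617442
```

The lateral error is about 1 mm, so I'll descend and drag.

```bash
python3 -m pendant '[[0,0,-30,0,0,0,0],[0,0,-55,0,0,0,0],[0,0,-64,0,0,0,0],[0,0,-64,0,0,0,0],[-3,10,-64,0,0,0,0],[-7,22,-64,0,0,0,0],[-10,33,-64,0,0,0,0],[-14,45,-64,0,0,0,0],[-17,57,-64,0,0,0,0],[-21,68,-64,0,0,0,0],[-24,80,-64,0,0,0,0],[-28,92,-64,0,0,0,0]]' && python3 -m pendant '[[-3,11,0,0,0,0,0],[-7,22,0,0,0,0,0],[-10,34,0,0,0,0,0],[-14,46,0,0,0,0,0],[-17,57,0,0,0,0,0],[-21,68,0,0,0,0,0],[-24,80,0,0,0,0,0],[-28,92,0,0,0,0,0],[-31,103,0,0,0,0,0],[-35,114,0,0,0,0,0],[-37,120,0,0,0,0,0],[-37,120,0,0,0,0,0]]'
python3 - <<'E'
from h import *
from rig import env
import cv2
s=env.state();o,x,y=np.load('bank.npy');p=np.array(s['ee_pos'])-o;print(p@x,p@y,p[2],s['ft_force'])
b=imaging.capture("scene");a=imaging.capture("top")
cv2.imwrite("pics/s2.png",np.hstack([cv2.resize(i,(400,320)) for i in(b[140:300,260:460],a[170:330,160:360])])[:,:,::-1])
E
```

```text
time: 4.38
ee_pos: [0.5246, 0.0165, 0.0873]
tcp_rot: [-0.147, 0.989, -0.0, 0.0]
ft_force: [0.1, -0.1, 0.1]
gripper_width: -0.004
grip_force: 0.0
time: 5.88
ee_pos: [0.4876, 0.1364, 0.0873]
tcp_rot: [-0.148, 0.989, 0.0, -0.0]
ft_force: [-0.1, -0.6, -0.3]
gripper_width: -0.003
grip_force: 0.0
-0.0017488042512434341 0.04815000533842408 0.08729390055399736 [-0.06371061 -0.61744153 -0.32449887]
```

View pics/s2.png

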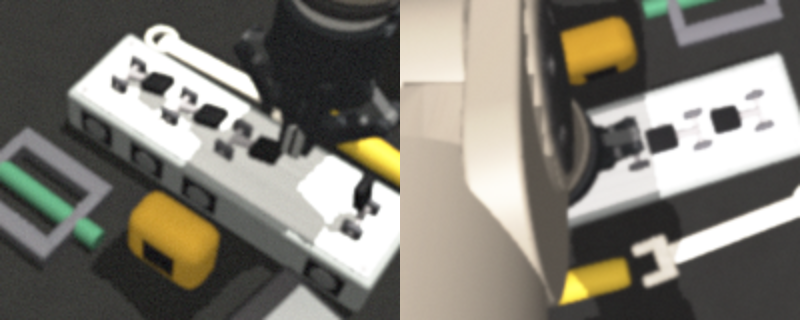

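All three row toggles look down, and the lone one is standing. The fingertip is still near toggle 3, so I'll nudge forward a little, lift, and look again.

```bash
python3 -m pendant '[[-2,6,0,0,0,0,0],[-2,6,5,0,0,0,0],[-2,6,20,0,0,0,0],[-2,6,45,0,0,0,0],[-2,6,75,0,0,0,0],[-2,6,105,0,0,0,0],[-30,6,120,0,0,0,0],[-60,6,120,0,0,0,0],[-80,6,120,0,0,0,0],[-80,6,120,0,0,0,0],[-80,6,120,0,0,0,0]]'
python3 - <<'E'
from h import *
import cv2
b=imaging.capture("scene");a=imaging.capture("wrist")
cv2.imwrite("pics/s3.png",np.hstack([cv2.resize(i,(400,320)) for i in(b[140:300,260:460],a)])[:,:,::-1])
E
```

```text
time: 7.35
ee_pos: [0.409, 0.1417, 0.2081]
tcp_rot: [-0.147, 0.989, 0.0, 0.001]
ft_force: [0.7, 0.9, 0.1]
gripper_width: -0.003
grip_force: 0.0
```

View pics/s3.png

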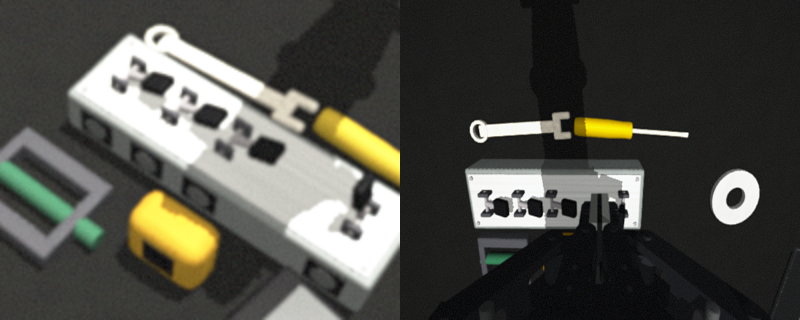

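The three row toggles lie flat, at (158,82), (210,115) and (267,150). The lone one stands at (362,193), and the hand is clear.

```bash
python3 -c "
from rig import env
print(env.job_done())"
```

```text
the job is handed in; nothing more can be done
None
```

The three toggles in the row were tipped over in one continuous drag and lie flat, the lone toggle still stands, and the job was handed in at about 7.5 s with the hand clear of the bank.

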